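# Seat a drilled lamp-base vase on the pin of a sprung decorating stand

## Task

Pick up the white blue-banded vase, rest its foot on the tip of the brass pin of the decorating stand, and slide it gently until the pin finds the hole under the foot and the vase drops on, its foot flat on the head. Then press the vase and the sprung head down all the way and finish like that, still holding the vase down upright in the gripper: do not let go. Leave the other things on the table where they are.

Things in the scene. Friction and masses are not known exactly. Their poses are not given: they have to be found in the camera images.
- vase: white open-topped vase with blue bands, loose, 110 tall, 0.25 to 0.42 kg. Straight cylinder of 58 diameter (wall 5) from 40 above the foot to the rim, flaring below to 66 at the foot. In the centre of its 16 thick bottom is a through hole of 14 diameter, widened to 18 in the lowest 4 mm, unseen when it stands. Origin: centre of the foot's underside; z up along the vase; turn does not matter.
- stand: fixed decorating stand: dark round steel base of 120 diameter, 30 high, carrying the sprung aluminium head. Origin: centre of the base's underside on the table; z up. The pin is on this axis.
- head_top (a point): centre of the upper face of the stand's round aluminium head with a black rubber face (100 diameter, 14 thick), 64 above the table when up. From this point a brass pin of 11 diameter rises 13 mm, its last 3 mm tapering to 6 diameter. z up. The point moves down with the head.
- head (a joint): how far the sprung head is pressed down, m: 0 = up, 0.012 = bottom stop. The vase's weight alone does not move it; the head begins to move at about 5 N from above and reaches the stop at about 13.5 N in all (the vase's own 2.5 to 4 N included). It springs back when let go.
- plain_vase: bystander, loose: grey vase with copper bands, same outer size as the white one, no hole. Origin under its foot.
- paint_jar: bystander, loose: terracotta-coloured jar with white cap, 56 diameter, 70 tall. Origin under its bottom. The white vase, the plain vase and this jar swap places between left, right and behind the stand.
- brush_pot: bystander, loose: blue pot with brushes, 64 diameter, 85 tall, brushes up to 200. Origin under its bottom.
- tape_roll: bystander, loose: cream ring lying flat, 68 diameter, 24 tall. Origin at its underside.
- paint_tin: bystander, loose: red tin, 68 diameter, 60 tall. Origin under its bottom.
- sponge_block: bystander, loose: yellow block 50 x 35 x 25. Origin at its underside.
- notebook: bystander, loose: blue notebook 130 x 90 x 16. Origin at its underside.
- varnish: bystander, loose: white bottle, 48 diameter, 130 tall. Origin under its bottom.
Not all that is in view belongs to the job. Leave any pink look-alike of the vase alone.

How it is judged:
On the way, in this order (a step that is already met when the one before it is completed fails the run):
1. the upright vase's foot rests on the tip of the pin beside the hole, not yet dropped on (contact force between vase and stand above 0.4 N and z of vase in the frame of head_top between 0.009 and 0.018 m and horizontal distance between vase and head_top below 0.03 m and angle between vase's own z axis and vertical below 0.25 rad), for 0.1 s.
2. the pin is in the hole and the foot is down on the head (z of vase in the frame of head_top between -0.004 and 0.003 m and horizontal distance between vase and head_top below 0.0035 m and angle between vase's own z axis and vertical below 0.06 rad), for 0.1 s.
At the end, for the whole second after the job is handed in: The vase stands upright (within 0.06 rad) on the head with the pin in its hole (foot within 3 mm of the head's face, centred within 3.5 mm), the head is pressed down by more than 9 of its 12 mm, and the fingers are still holding the vase down (over 3 N of contact) through the last second, at rest (all of step 2 and value of joint head above 0.009 m and contact force between the fingers and vase above 3 N and linear speed of vase below 0.02 m/s); the arm keeps its last pose, push and grip.
It fails at once if a bystander is moved by more than 20 mm (distance of any of plain_vase, paint_jar, brush_pot, tape_roll, paint_tin, sponge_block, notebook, varnish from where it was at the start of the episode above 0.02 m).
It fails at once if the vase is forced against the stand with more than 45 N (contact force between vase and stand above 45 N).
It fails at once if the vase is tipped over (more than 0.5 rad) (angle between vase's own z axis and vertical above 0.5 rad).
It also fails if it takes over 40 s, if anything falls off the work surface, if the arm or the gripper's body presses on something with over 40 N, if the wrist force passes 120 N, or if a joint passes its speed limit or range.

## Robot

A 6-joint arm with a two-finger parallel gripper is mounted at the origin on the work surface. World frame = base frame: x ahead of the robot, y to its left, z up, the work surface at z = 0. Lengths are in m, angles in rad, forces in N, time in s.
With the tool pointing down it reaches from about 0.35 to 0.875 m from the base axis. Payload 15.5 kg.
Tool frame: the origin (TCP) lies at the very end of the fingers, on their centre line; the grasp point (between the pads) lies 19 mm behind it (grasp_offset is the z of the grasp point in the tool frame, in m); z points along the fingers, y is the line along which they close (so a half turn about z gives the same grasp; the last joint's range is limited). The gripper opens to 85 mm and grips with 20 to 120 N. Pads are 22 mm wide; open, the fingers measure 114 mm over their backs; the gripper's body (76 mm by 85 mm) begins 54 mm behind the grasp point. The pads swing forward as they close: fully open they stand 13 mm farther back than shut.
Start: joints at [-1.24, 0.494, 1.345, -0, 1.302, -0.096], TCP at [0.259, -0.569, 0.231] pointing down, gripper open.
Joint ranges: [-2.91, 2.91], [-0.82, 2.16], [0.22, 2.67], [-1.22, 4.37], [0.12, 2.79], [-3.08, 3.08]. Speed limits (rad/s): [1.89, 1.89, 2.57, 3.01, 3.01, 3.01].

## Interface

Orientations are given as a unit quaternion [w, x, y, z].
In Python, from station import * gives the robot as it stands.
- The arm moves only by the tool play_rows, never from a script. Its argument "targets" is text: rows parted by semicolons, each of 6 numbers parted by spaces: the shift along the tool's x, y, z in m, then the turn, a rotation vector about the tool's x, y, z in degrees. A call has 1 to 20 rows; each row is the pose to reach, as a shift and turn from the pose commanded when the call began, along the tool's axes at that moment; what a row does not reach only later rows make up. A row lasts 1/10 s, in which the tool goes at most 50 mm and 8.59 degrees, less where a joint would pass 70% of its speed; a pose out of reach is approached as far as the arm can. A call with a gripper value outside its range is refused whole. "claw" is the finger opening in m, from 0 to 0.0854, set as the call begins (left out, the last holds). The fingers move at their own pace and stop on an object; the grip force is fixed at half the most. Time passes only in rows, so rows that repeat a pose let the fingers close. It gives the time, the measured TCP pose, the force, the opening and the grip force at its end, in the units of the state.
- sense(): the state, without advancing time (a new reading comes with each control period).
- get_image(name): name is "scene" or "top"; returns a dict with "img" (384x512x3 uint8, blue, green, red), "depth" (384x512 float32, m along the optical axis (not along the pixel's ray), 0 where there is no reading), "fx", "fy", "cx", "cy" (pixels), "view" (4x4, takes a point from world to camera coordinates). Camera axes: x right, y down, z forward; pixel columns grow to the right and rows downward; lengths in m; the calibration is good to about 2 mm. A picture is of the moment at which its call begins.
- finish_job(): hands the job in; it is judged then, once.
Trained networks look in the newest picture that a camera, given by its name, has taken for a name from the list of things; names that differ only in an ending like _2 or _b are one class to them, and where a whole thing is asked for, a point or a joint stands for the part that bears it (a point fixed in the world has none). Each returns a list of dicts, best first, with "conf" (0 to 1); they miss things now and then, are a little off and sometimes report something else, mostly with a low value. They report only what shows in the picture. A call takes as long as a camera call. They do not tell look-alikes from the thing itself.
- regions_of(name, camera): "mask" (384x512 bool, what is visible of it) and "xy" ([column, row] in pixels, amid what is visible of it).
- pinpoint(name, camera): "xy" ([column, row] in pixels: a listed point, or the origin of a listed thing).
The state is a dict: "time": time; "joint_pos": joint angles; "joint_velocities": joint speeds; "effort": joint torques, N m; "ee_pos": TCP position; "eef_rot": TCP orientation; "contact_force": force on the tool from outside, world axes, zero at the start; "ft_torque": the same for the moment, N m; "gripper_width": finger opening in m; "gripper_force": force on a finger pad.
Only numpy, scipy, OpenCV 4.12 (cv2) and the standard library are available. Lean on these libraries where they do the work, as an engineer would, in place of code of your own. Each camera call takes 0.05 s, during which the arm holds its last target. There are 200 camera calls.

## Working session

There is one attempt and no reset: what is moved stays moved. The work goes in short steps, Python scripts to look and compute and a tool call to move; the robot and the scene stay as the last step left them, time stands still between calls to the robot, and variables do not carry over. Pictures are saved under pics/ and viewed, at most 10 in all, crops included, and the job is handed in when it is done.

Besides the shell and the picture viewer there is one more tool, called after "Emit:" as name(argument=value, ...) on one line, values as JSON. play_rows: Moves the arm, as the interface text tells. Its arguments: {"type":"object","properties":{"targets":{"type":"string"},"claw":{"type":"number"}},"required":["targets"]}

```bash
mkdir -p pics; ls; cat > h.py <<'E'
from station import *
import numpy as np, cv2
def w(im,u,v,d):
    p=np.array([(u-im["cx"])*d/im["fx"],(v-im["cy"])*d/im["fy"],d,1.])
    return (np.linalg.inv(im["view"])@p)[:3]
def cloud(im,m=None):
    d=im["depth"]; 
    ok=d>0
    if m is not None: ok&=m
    v,u=np.nonzero(ok); z=d[v,u]
    p=np.c_[(u-im["cx"])*z/im["fx"],(v-im["cy"])*z/im["fy"],z,np.ones(len(z))]
    return (np.linalg.inv(im["view"])@p.T).T[:,:3]
def proj(im,p):
    c=im["view"]@np.r_[p,1]; return c[0]/c[2]*im["fx"]+im["cx"],c[1]/c[2]*im["fy"]+im["cy"]
E
python3 - <<'E'
from h import *
s=sense(); print(s)
ims={}
for c in("scene","top"):
    im=ims[c]=get_image(c)
    print(c,im["fx"],np.linalg.inv(im["view"])[:3,3].round(3),np.linalg.inv(im["view"])[:3,2].round(2))
    for n in("vase","stand","head_top","plain_vase","paint_jar"):
        for r in regions_of(n,c)[:3]:
            P=cloud(im,r["mask"]); 
            if len(P)==0: continue
            t=P[P[:,2]>np.percentile(P[:,2],95)-.006]
            x,rad=cv2.minEnclosingCircle(t[:,:2].astype(np.float32))
            print(c,n,round(r["conf"],2),np.round(r["xy"]),len(P),"ztop",P[:,2].max().round(3),"circ",np.round(x,3),round(rad,3))
        print("  pp",[(round(q["conf"],2),np.round(q["xy"])) for q in pinpoint(n,c)[:3]])
cv2.imwrite("pics/a.png",cv2.resize(ims["scene"]["img"],(768,576)))
cv2.imwrite("pics/b.png",cv2.resize(ims["top"]["img"],(768,576)))
E
```

```text
pics
{'time': 0.0, 'joint_pos': array([-1.23949611e+00,  4.94181919e-01,  1.34612844e+00, -5.16710587e-06,
        1.30250323e+00, -9.54908289e-02]), 'joint_velocities': array([-1.77077284e-04, -8.79804509e-04,  9.16537274e-06,  6.22833813e-04,
        1.14307605e-03, -3.70636353e-05]), 'effort': array([ 4.88159912e-04, -8.82168889e+01, -3.83866310e+01,  6.41450788e-05,
        1.03798564e-02,  1.88937020e-05]), 'ee_pos': array([ 0.25860899, -0.56859213,  0.23070195]), 'eef_rot': array([-6.05936085e-04,  9.77317120e-01,  2.11780249e-01, -7.42837338e-05]), 'contact_force': array([ 0.15967509,  0.03750591, -0.20689096]), 'ft_torque': array([ 0.00122134, -0.01491129,  0.02655492]), 'gripper_force': 0.0, 'gripper_width': 0.0851905319625581}
scene 428.252885586631 [1.025 0.964 1.056] [-0.34 -0.67 -0.66]
scene vase 0.84 [282. 268.] 727 ztop 0.115 circ [0.603 0.283] 0.029
scene vase 0.83 [350. 256.] 727 ztop 0.115 circ [0.382 0.337] 0.029
scene vase 0.77 [317. 256.] 700 ztop 0.114 circ [0.494 0.299] 0.03
  pp [(0.94, array([281., 281.])), (0.71, array([274., 171.])), (0.69, array([316., 268
[... 610 characters left out ...]
47. 206.] 597 ztop 0.115 circ [0.489 0.297] 0.029
top vase 0.63 [153. 169.] 608 ztop 0.115 circ [0.6   0.281] 0.029
  pp [(0.96, array([143., 242.])), (0.86, array([158., 173.])), (0.55, array([151., 204.]))]
top stand 0.84 [233. 218.] 1295 ztop 0.079 circ [0.451 0.068] 0.05
top stand 0.61 [346. 215.] 349 ztop 0.076 circ [ 0.461 -0.259] 0.025
  pp [(0.56, array([230., 219.]))]
top head_top 0.59 [232. 222.] 991 ztop 0.079 circ [0.451 0.068] 0.05
  pp [(0.76, array([230., 222.]))]
top plain_vase 0.84 [270. 137.] 555 ztop 0.115 circ [ 0.687 -0.051] 0.029
  pp [(0.76, array([269., 140.]))]
top paint_jar 0.82 [347. 211.] 361 ztop 0.076 circ [ 0.46  -0.259] 0.024
  pp [(0.81, array([341., 213.]))]
```

View pics/a.png

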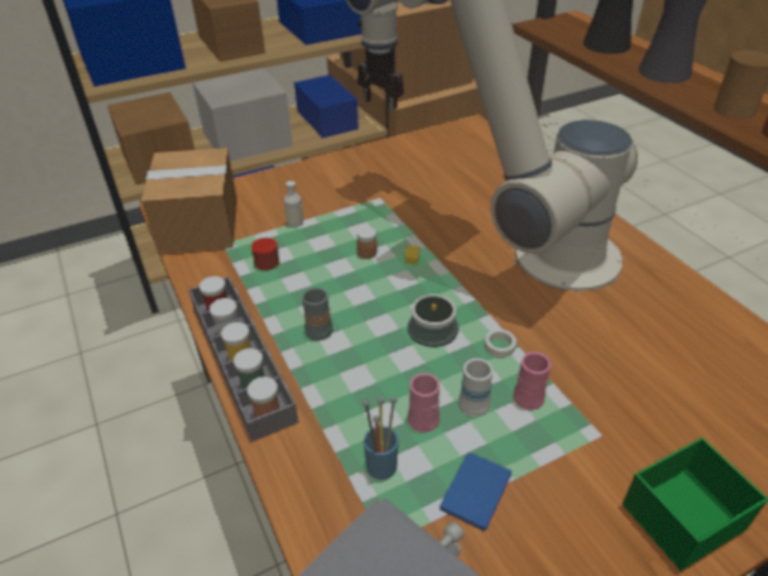

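View pics/b.png

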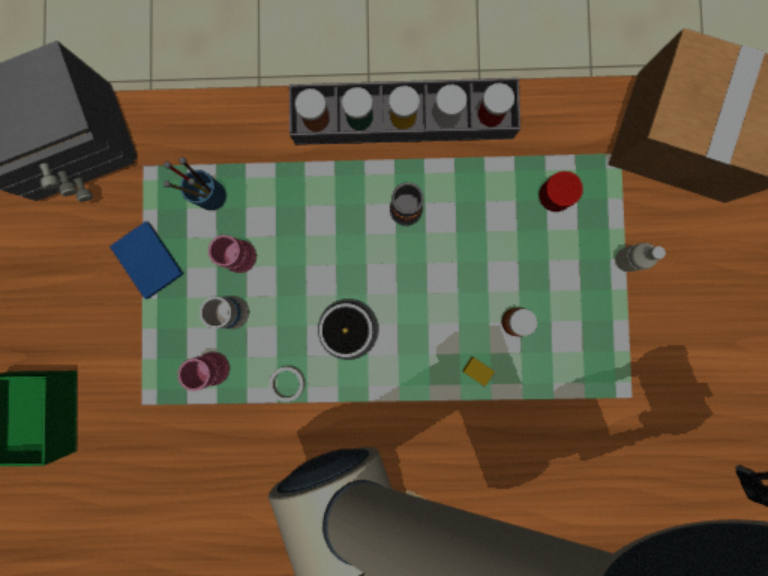

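The scene picture shows three vase look-alikes: pink at (425,400), white with a blue band at (476,387), and pink at (533,380). In the top view they are at (228,252), (220,312) and (203,372). The middle one fits "white blue-banded". I'll confirm it in a crop and work out the move.

```bash
cat >> h.py <<'E'
from scipy.spatial.transform import Rotation as R
def tool():
    s=sense(); q=s["eef_rot"]; return s["ee_pos"],R.from_quat([q[1],q[2],q[3],q[0]])
def ray(im,u,v,z):
    V=np.linalg.inv(im["view"]); o=V[:3,3]; d=V[:3,:3]@[(u-im["cx"])/im["fx"],(v-im["cy"])/im["fy"],1]
    return o+d*(z-o[2])/d[2]
def shift(goal,yawx=0.):
    p,r=tool(); g=R.from_matrix(np.array([[np.cos(yawx),np.sin(yawx),0],[np.sin(yawx),-np.cos(yawx),0],[0,0,-1]]))
    return (r.inv().apply(np.array(goal)-p)).round(4),np.degrees((r.inv()*g).as_rotvec()).round(2)
E
python3 - <<'E'
from h import *
a=get_image("scene");t=get_image("top")
c=np.hstack([cv2.resize(a["img"][210:300,255:375],(400,300),interpolation=2),cv2.resize(t["img"][150:270,110:270],(400,300),interpolation=2)])
cv2.imwrite("pics/c.png",c)
for n,im in(("s",a),("t",t)):
    g=im["img"][...,:].astype(int); 
    # brass pin: yellowish pixels near projected head
    u,v=map(int,proj(im,[.4525,.069,.077])); sub=g[v-8:v+9,u-8:u+9]; y=sub[...,2]-sub[...,0]; m=y>30
    vv,uu=np.nonzero(m); wt=y[m]
    U=(uu*wt).sum()/wt.sum()+u-8; Vv=(vv*wt).sum()/wt.sum()+v-8
    print(n,"pin px",U,Vv,m.sum(),"world@.075",ray(im,U,Vv,.075).round(4))
    P=cloud(im); 
    for nm,x,z0,z1,r in(("vase",(.491,.298),.104,.12,.034),("head",(.4525,.069),.056,.071,.056),("pinkA",(.6,.282),.104,.12,.034),("pinkB",(.382,.337),.104,.12,.034)):
        k=P[(np.hypot(*(P[:,:2]-x).T)<r)&(P[:,2]>z0)&(P[:,2]<z1)]
        cc,rr=cv2.minEnclosingCircle(k[:,:2].astype(np.float32)); print(n,nm,np.round(cc,4),round(rr,4),np.median(k[:,2]).round(4))
print(shift([.491,.298,.231]))
E
```

```text
s pin px 288.79106628242073 203.85302593659944 14 world@.075 [0.4548 0.0708 0.075 ]
s vase [0.4934 0.2977] 0.0307 0.1086
s head [0.4553 0.0687] 0.0536 0.0645
s pinkA [0.6035 0.2823] 0.0296 0.1089
s pinkB [0.3826 0.336 ] 0.0311 0.1092
t pin px 229.6936813186813 219.80494505494505 12 world@.075 [0.4512 0.0683 0.075 ]
t vase [0.4883 0.2969] 0.0295 0.1104
t head [0.4514 0.0678] 0.05 0.0652
t pinkA [0.5998 0.2815] 0.029 0.11
t pinkB [0.3789 0.336 ] 0.0291 0.1099
(array([ 5.703e-01, -6.930e-01,  3.000e-04]), array([-0.  ,  0.  , 24.45]))
```

View pics/c.png

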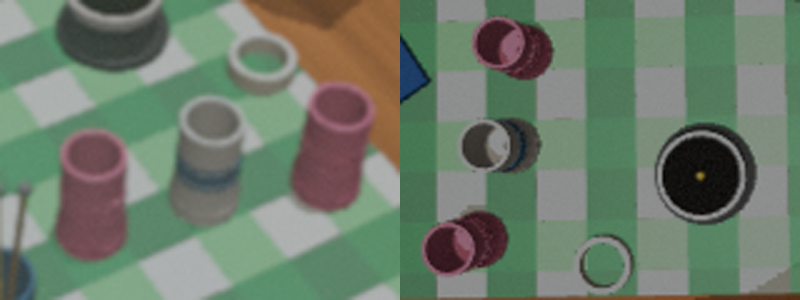

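The crop confirms it: the white vase with the blue band stands between the two pink ones, at (210,160) in the left half and (487,145) in the right half. Moving above it.

Emit:
play_rows(targets="0.57 -0.693 0 0 0 24.45;0.57 -0.693 0 0 0 24.45;0.57 -0.693 0 0 0 24.45;0.57 -0.693 0 0 0 24.45;0.57 -0.693 0 0 0 24.45;0.57 -0.693 0 0 0 24.45;0.57 -0.693 0 0 0 24.45;0.57 -0.693 0 0 0 24.45;0.57 -0.693 0 0 0 24.45;0.57 -0.693 0 0 0 24.45;0.57 -0.693 0 0 0 24.45;0.57 -0.693 0 0 0 24.45;0.57 -0.693 0 0 0 24.45;0.57 -0.693 0 0 0 24.45;0.57 -0.693 0 0 0 24.45;0.57 -0.693 0 0 0 24.45;0.57 -0.693 0 0 0 24.45;0.57 -0.693 0 0 0 24.45;0.57 -0.693 0 0 0 24.45;0.57 -0.693 0 0 0 24.45", claw=0.0854)

```text
time: 3.2
ee_pos: [0.4905, 0.2986, 0.2309]
eef_rot: [0.0, 1.0, 0.001, -0.0]
contact_force: [-0.9, -0.4, -0.6]
gripper_width: 0.0858
gripper_force: 0.0
```

Emit:
play_rows(targets="0 0.001 0.04 0 0 0;0 0.001 0.08 0 0 0;0 0.001 0.11 0 0 0;0 0.001 0.135 0 0 0;0 0.001 0.15 0 0 0;0 0.001 0.16 0 0 0;0 0.001 0.163 0 0 0;0 0.001 0.163 0 0 0")

```text
time: 4.0
ee_pos: [0.4909, 0.2964, 0.0686]
eef_rot: [-0.0, 1.0, -0.0, 0.0]
contact_force: [-0.1, 0.5, 0.1]
gripper_width: 0.0855
gripper_force: 0.0
```

Emit:
play_rows(targets="0 0 0 0 0 0;0 0 0 0 0 0;0 0 0 0 0 0;0 0 0 0 0 0;0 0 0 0 0 0;0 0 0 0 0 0;0 0 0 0 0 0;0 0 0 0 0 0", claw=0.04)

```text
time: 4.8
ee_pos: [0.4912, 0.2971, 0.0695]
eef_rot: [-0.0, 1.0, 0.0, 0.001]
contact_force: [-2.1, -1.7, 12.5]
gripper_width: 0.0577
gripper_force: 61.8
```

Emit:
play_rows(targets="0 0 -0.01 0 0 0;0 0 -0.03 0 0 0;0 0 -0.06 0 0 0;0 0 -0.09 0 0 0;0 0 -0.11 0 0 0;-0.005 0.025 -0.11 0 0 0;-0.011 0.06 -0.11 0 0 0;-0.017 0.095 -0.11 0 0 0;-0.023 0.13 -0.11 0 0 0;-0.029 0.165 -0.11 0 0 0;-0.034 0.19 -0.11 0 0 0;-0.037 0.205 -0.11 0 0 0;-0.038 0.213 -0.11 0 0 0;-0.038 0.214 -0.11 0 0 0;-0.038 0.214 -0.11 0 0 0;-0.038 0.214 -0.11 0 0 0")

```text
time: 6.4
ee_pos: [0.4529, 0.0835, 0.1784]
eef_rot: [-0.0, 1.0, 0.0, 0.0]
contact_force: [0.1, -0.5, -3.2]
gripper_width: 0.0572
gripper_force: 65.3
```

```bash
python3 - <<'E'
from h import *
s=sense();p=s["ee_pos"];print(s["time"],p,s["contact_force"],s["gripper_width"])
a=get_image("scene");t=get_image("top")
h=np.hstack
cv2.imwrite("pics/d.png",h([cv2.resize(a["img"][130:260,220:350],(400,400),interpolation=2),cv2.resize(t["img"][150:280,165:295],(400,400),interpolation=2)]))
for n,im in(("s",a),("t",t)):
    P=cloud(im); k=P[np.hypot(*(P[:,:2]-p[:2]).T)<.034]
    print(n,"rim z",np.percentile(k[:,2],[50,90]).round(4))
    # lower body of the vase, in several slices
    for z0 in(.12,.135,.15,.165,.18):
        q=k[(k[:,2]>z0)&(k[:,2]<z0+.015)]
        if len(q)<8: continue
        A=np.c_[2*q[:,:2],np.ones(len(q))]; c=np.linalg.lstsq(A,(q[:,:2]**2).sum(1),rcond=None)[0]
        from scipy.optimize import least_squares
        f=least_squares(lambda c:np.hypot(q[:,0]-c[0],q[:,1]-c[1])-.029,p[:2],loss="soft_l1",f_scale=.001).x
        print(n,z0,len(q),f.round(4),"rel tcp",(f-p[:2]).round(4))
E
```

```text
6.4 [0.45293949 0.08353262 0.17836445] [ 0.11419436 -0.5053296  -3.17767032] 0.057246874736536515
s rim z [0.1809 0.5629]
s 0.12 67 [0.455  0.0859] rel tcp [0.002  0.0024]
s 0.135 80 [0.4536 0.0844] rel tcp [0.0007 0.0009]
s 0.15 57 [0.4531 0.0834] rel tcp [ 0.0002 -0.0001]
s 0.165 61 [0.453  0.0842] rel tcp [0.0001 0.0007]
s 0.18 64 [0.4519 0.0876] rel tcp [-0.001   0.0041]
t rim z [0.5638 0.566 ]
```

View pics/d.png

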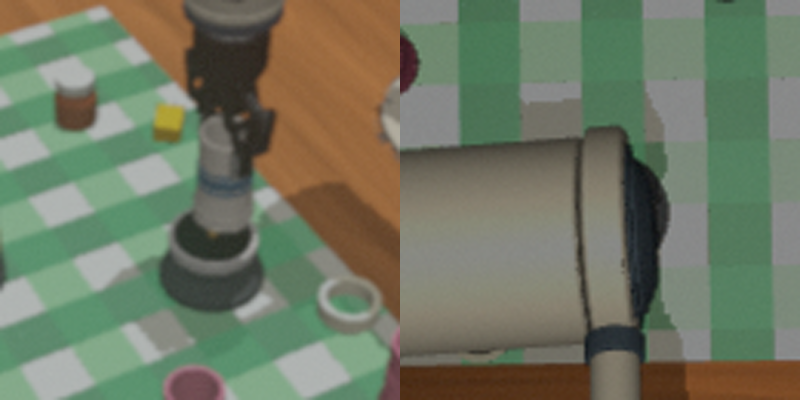

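The left panel shows the vase hanging upright with its foot at about (222,220), beside the pin tip at (212,233). Lowering it onto the tip.

Emit:
play_rows(targets="0.0015 0 0.012 0 0 0;0.0015 0 0.022 0 0 0;0.0015 0 0.028 0 0 0;0.0015 0 0.030 0 0 0;0.0015 0 0.030 0 0 0")

```text
time: 7.0
ee_pos: [0.4541, 0.0829, 0.1481]
eef_rot: [-0.0, 1.0, 0.0, -0.0]
contact_force: [0.3, 0.4, -2.5]
gripper_width: 0.0577
gripper_force: 65.2
```

Emit:
play_rows(targets="0 0 0.0005 0 0 0;0 0 0.001 0 0 0;0 0 0.0015 0 0 0;0 0 0.0015 0 0 0")

```text
time: 7.4
ee_pos: [0.4543, 0.0828, 0.1469]
eef_rot: [-0.0, 1.0, 0.0, 0.0]
contact_force: [0.7, 0.4, -3.4]
gripper_width: 0.0578
gripper_force: 65.2
```

Emit:
play_rows(targets="0 0 0.0005 0 0 0;0 0 0.0005 0 0 0;0 0 0.001 0 0 0;0 0 0.001 0 0 0")

```text
time: 7.8
ee_pos: [0.4544, 0.0829, 0.1459]
eef_rot: [-0.0, 1.0, 0.0, 0.0]
contact_force: [0.4, 0.6, 2.9]
gripper_width: 0.0576
gripper_force: 65.6
```

Emit:
play_rows(targets="0 0 0 0 0 0;0 0.001 0 0 0 0;0 0.002 0 0 0 0;0 0.003 0 0 0 0;0 0.004 0 0 0 0;0 0.005 0 0 0 0;0 0.006 0 0 0 0;0 0.006 0 0 0 0")

```text
time: 8.6
ee_pos: [0.4542, 0.0767, 0.1458]
eef_rot: [0.0, 1.0, 0.0, 0.0]
contact_force: [-1.0, 1.6, 3.2]
gripper_width: 0.0577
gripper_force: 65.7
```

Emit:
play_rows(targets="0 0.001 0 0 0 0;0 0.002 0 0 0 0;0 0.003 0 0 0 0;0 0.003 0 0 0 0")

```text
time: 9.0
ee_pos: [0.454, 0.0735, 0.1456]
eef_rot: [0.0, 1.0, 0.0, -0.0]
contact_force: [0.2, -0.7, -2.6]
gripper_width: 0.0575
gripper_force: 65.3
```

Emit:
play_rows(targets="0 0.001 0 0 0 0;0 0.002 0 0 0 0;0 0.003 0 0 0 0;0 0.003 0.001 0 0 0;0 0.003 0.002 0 0 0;0 0.003 0.002 0 0 0")

```text
time: 9.6
ee_pos: [0.4541, 0.0709, 0.1436]
eef_rot: [-0.0, 1.0, 0.0, -0.0]
contact_force: [-0.4, 0.0, -4.1]
gripper_width: 0.0576
gripper_force: 65.3
```

Emit:
play_rows(targets="0 0 0.001 0 0 0;0 0 0.002 0 0 0;0 0 0.003 0 0 0;0 0 0.003 0 0 0")

```text
time: 10.0
ee_pos: [0.4543, 0.0708, 0.1407]
eef_rot: [0.0, 1.0, 0.0, -0.0]
contact_force: [-0.1, -2.4, -2.1]
gripper_width: 0.0574
gripper_force: 65.5
```

Emit:
play_rows(targets="0 0.001 0 0 0 0;0 0.001 0.001 0 0 0;0 0.001 0.001 0 0 0")

```text
time: 10.3
ee_pos: [0.4543, 0.0698, 0.1397]
eef_rot: [0.0, 1.0, -0.0, -0.0]
contact_force: [-0.1, 0.1, -1.8]
gripper_width: 0.0578
gripper_force: 65.3
```

Emit:
play_rows(targets="0 0 0.001 0 0 0;0 0 0.002 0 0 0;0 0 0.003 0 0 0;0 0 0.003 0 0 0")

```text
time: 10.7
ee_pos: [0.4541, 0.0696, 0.1366]
eef_rot: [0.0, 1.0, 0.0, -0.0]
contact_force: [-0.5, -5.5, -1.7]
gripper_width: 0.0573
gripper_force: 65.5
```

Emit:
play_rows(targets="0 0.001 0 0 0 0;0 0.0015 0 0 0 0;0 0.0015 0 0 0 0")

```text
time: 11.0
ee_pos: [0.4542, 0.0684, 0.1367]
eef_rot: [-0.0, 1.0, -0.0, -0.0]
contact_force: [-1.0, -0.7, -3.1]
gripper_width: 0.0576
gripper_force: 65.3
```

Emit:
play_rows(targets="0 0 0.001 0 0 0;0 0 0.002 0 0 0;0 0 0.003 0 0 0;0 0 0.003 0 0 0")

```text
time: 11.4
ee_pos: [0.4542, 0.0684, 0.1337]
eef_rot: [-0.0, 1.0, 0.0, -0.0]
contact_force: [0.5, -0.1, -3.7]
gripper_width: 0.0575
gripper_force: 65.4
```

Emit:
play_rows(targets="0 0 0.0005 0 0 0;0 0 0.001 0 0 0;0 0 0.0015 0 0 0;0 0 0.002 0 0 0;0 0 0.002 0 0 0;0 0 0.002 0 0 0")

```text
time: 12.0
ee_pos: [0.4542, 0.0684, 0.1318]
eef_rot: [-0.0, 1.0, 0.0, 0.0]
contact_force: [-2.1, 0.6, 2.6]
gripper_width: 0.0576
gripper_force: 65.7
```

Emit:
play_rows(targets="0 0 0.001 0 0 0;0 0 0.002 0 0 0;0 0 0.003 0 0 0;0 0 0.004 0 0 0;0 0 0.005 0 0 0;0 0 0.005 0 0 0")

```text
time: 12.6
ee_pos: [0.4542, 0.0684, 0.1267]
eef_rot: [-0.0, 1.0, 0.0, -0.0]
contact_force: [-2.7, 0.4, 6.2]
gripper_width: 0.0577
gripper_force: 66.0
```

Emit:
play_rows(targets="0 0 0.001 0 0 0;0 0 0.002 0 0 0;0 0 0.003 0 0 0;0 0 0.004 0 0 0;0 0 0.005 0 0 0;0 0 0.005 0 0 0")

```text
time: 13.2
ee_pos: [0.4543, 0.0684, 0.1218]
eef_rot: [-0.0, 1.0, 0.0, 0.0]
contact_force: [-3.1, 0.1, 10.1]
gripper_width: 0.058
gripper_force: 66.2
```

Emit:
play_rows(targets="0 0 0.0005 0 0 0;0 0 0.001 0 0 0;0 0 0.001 0 0 0")

```text
time: 13.5
ee_pos: [0.4544, 0.0684, 0.1215]
eef_rot: [-0.0, 1.0, 0.0, 0.0]
contact_force: [-7.0, 0.0, 25.0]
gripper_width: 0.0576
gripper_force: 67.9
```

Emit:
play_rows(targets="0 0 -0.0005 0 0 0;0 0 -0.0005 0 0 0;0 0 -0.0005 0 0 0;0 0 -0.0005 0 0 0")

```text
time: 13.9
ee_pos: [0.4543, 0.0684, 0.1215]
eef_rot: [-0.0, 1.0, 0.0, 0.0]
contact_force: [-4.6, -0.8, 13.8]
gripper_width: 0.0576
gripper_force: 66.6
```

```bash
python3 - <<'E'
from h import *
from scipy.optimize import least_squares
s=sense();p=s["ee_pos"];print(s["time"],p,s["contact_force"],s["ft_torque"],s["gripper_force"])
a=get_image("scene")
cv2.imwrite("pics/e.png",cv2.resize(a["img"][150:260,220:350],(780,560),interpolation=2))
P=cloud(a); k=P[np.hypot(*(P[:,:2]-p[:2]).T)<.034]
for z0 in(.09,.105,.12,.135):
    q=k[(k[:,2]>z0)&(k[:,2]<z0+.015)]
    if len(q)>8: print(z0,len(q),least_squares(lambda c:np.hypot(q[:,0]-c[0],q[:,1]-c[1])-.029,p[:2],loss="soft_l1",f_scale=.001).x.round(4))
E
```

```text
13.9 [0.4542634  0.06835647 0.12153639] [-4.61883956 -0.76380468 13.79458176] [ 0.11502792  0.72973529 -0.00943937] 66.55675074085593
0.09 58 [0.4541 0.0681]
0.105 58 [0.4545 0.0681]
0.12 55 [0.4537 0.0714]
0.135 65 [0.4527 0.072 ]
```

View pics/e.png

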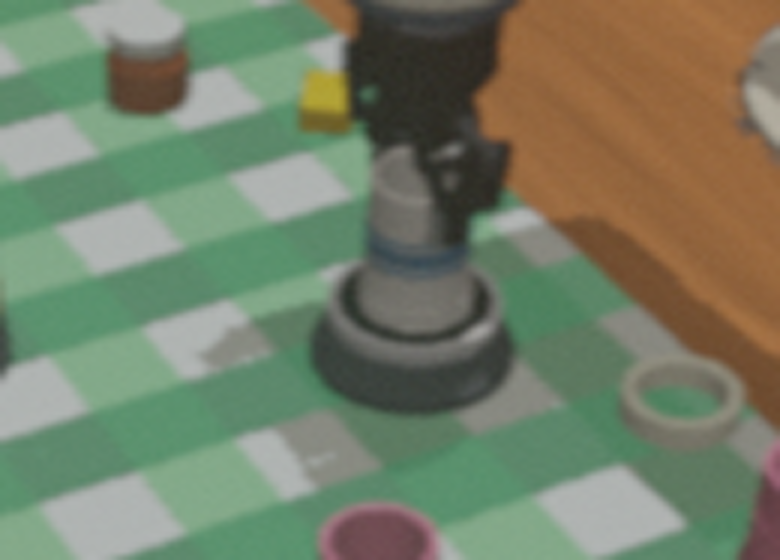

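The vase stands upright and centred with its foot at about (415,320). The head is sunk into the base, still gripped, with about 17 N on it. Handing in.

```bash
python3 -c "
from station import *
print(finish_job())"
```

```text
the job is handed in; nothing more can be done
None
```

The white blue-banded vase is on the pin with its foot flat on the head, pressed down to the bottom stop and still held upright in the gripper; I handed the job in at about 14 s and got no verdict back.

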